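# Bring the scissors round on the revolving pen caddy and hold it

## Task

On the desk tidy, take the revolving pen caddy by its carrying handle and turn it, without spinning it fast, until the rectangular cup with the scissors faces squarely to the front, pointing at the middle of the memo tray. Finish while still firmly gripping the handle, holding the caddy still there so that I can draw the scissors out; leave the other things on the desk alone.

Things in the scene. Friction and masses are not known exactly. Their poses are not given: they have to be found in the camera images.
- tidy: the desk tidy: a bamboo board 325 mm long (along its x) by 220 mm wide, 15 mm high, fixed to the desk, turned up to 0.5 rad from the robot's axes. Its origin is at desk height straight under the axis of the revolving caddy; x points to the tidy's back, z up. The board runs from 220 mm in front of the axis (-x, where the memo tray is) to 105 mm behind it.
- memo_tray (a point): middle of the top of the paper block in the memo tray, which is fixed on the tidy's front (-x) end, 163 mm from the caddy's axis: low bamboo walls, 104 mm along the tidy's x by 112 mm, 39 mm high above the desk; the paper is 33 mm above the desk.
- caddy (a joint): rotation of the caddy on the tidy (rad), growing anticlockwise seen from above; endless both ways, light bearing friction (about 0.03 N m), no stops, detents or spring. At 0 or any whole number of turns the scissors cup faces front. The caddy: a bamboo disc, 200 mm diameter, with six white sheet-steel cups centred 66 mm from the axis: one rectangular, five round (54 mm) with pencils and pens.
- scissors_cup (a point): middle of the top edge of the outer face of the rectangular cup, 92 mm from the caddy's axis and 128 mm above the desk (all six rims are this high). That cup is 62 mm wide (along the disc's edge) by 48 mm; a pair of scissors stands in it, its two black finger loops reaching 178 mm above the desk. Pens in the other cups lean outwards and reach 185 mm.
- handle: the caddy's carrying handle, fixed to the caddy: a straight round wooden grip, 96 mm long, 18 mm thick, level across the axis on a thin steel bow and post. Origin: the middle of the grip, on the caddy's axis, 215 mm above the desk. The grip lies along the handle's y; the handle's -x points to the scissors cup. Both sides of the grip are free down to 185 mm above the desk.
- mug: white mug, 82 mm diameter, 92 mm high, with a handle; origin under its middle; beside the tidy, to be left alone.
- stapler: black stapler, 135 mm long, 36 mm wide, 60 mm high; origin under its middle; beside the tidy, to be left alone.
- calculator: grey calculator, 145 by 95 mm, 16 mm high; origin under its middle; beside the tidy, to be left alone.

How it is judged:
By the outcome, as a careful person would: the job done as asked, in the order asked, and still so for the second after the job is handed in, while the arm keeps its last pose, push and grip.
It also fails if it takes over 64 s, if anything falls off the work surface, if the arm or the gripper's body presses on something with over 40 N, if the wrist force passes 120 N, or if a joint passes its speed limit or range.

## Robot

A 6-joint arm with a two-finger parallel gripper is mounted at the origin on the work surface. World frame = base frame: x ahead of the robot, y to its left, z up, the work surface at z = 0. Lengths are in m, angles in degrees, forces in N, time in s.
With the tool pointing down it reaches from about 0.4 to 0.825 m from the base axis. Payload 7 kg.
Tool frame: the origin (TCP) lies between the finger pads, 19 mm behind the fingertips; this is the grasp point; z points along the fingers, y is the direction in which the jaws open and shut (so a half turn about z gives the same grasp; the last joint's range is limited). The gripper opens to 88 mm and grips with 3 to 60 N. Pads are 19 mm wide; open, the fingers measure 130 mm over their backs; the gripper's body (78 mm by 193 mm) begins 47 mm behind the grasp point.
Start: joints at [-47.435, 20.546, 0.682, 0, -70.136, -16.507], TCP at [0.296, -0.606, 0.245] pointing down, gripper open.
Joint ranges: [-176.03, 176.03], [-82.01, 121.73], [-58.28, 71.71], [-173.87, 95.51], [-174.79, -0.11], [-173.66, 173.66]. Speed limits (degrees/s): [136.94, 136.94, 172.46, 180, 180, 180].

## Interface

Orientations are given as [roll, pitch, yaw] about the fixed x, y, z axes, in that order (R = Rz(yaw) Ry(pitch) Rx(roll)).
In Python, from plant import ctrl, cams, order gives the robot as it stands.
- The arm moves only by the tool jog_arm, never from a script. Its argument "motion" is a list of rows, each an object with "offset": the shift along the tool's x, y, z in mm, a list of three; "roll": the turn about the tool's z in rad; "hand": the finger opening in mm, from 0 to 87.6. A call has 1 to 20 rows; each row is the pose to reach, as a shift and turn from the pose commanded when the call began, along the tool's axes at that moment; what a row does not reach only later rows make up. A row lasts 1/12 s, in which the tool goes at most 41.7 mm and 7.16 degrees, less where a joint would pass 70% of its speed; a pose out of reach is approached as far as the arm can. A call with a gripper value outside its range is refused whole. The fingers move at their own pace and stop on an object; the grip force is fixed at half the most. Time passes only in rows, so rows that repeat a pose let the fingers close. It gives the time, the measured TCP pose, the force and the opening at its end, in the units of the state.
- ctrl.get_obs(): the state, without advancing time (a new reading comes with each control period).
- cams.snapshot(name): name is "scene" or "top" or "wrist"; returns a dict with "img" (420x560x3 uint8, red, green, blue), "K" (3x3 intrinsics, pixels), "cam_to_world" (4x4, takes a point from camera to world coordinates); the wrist camera has in their place "T_tool_cam" (4x4, takes a point from camera to tool coordinates, whose origin is the TCP and whose axes are the flange's). Camera axes: x right, y down, z forward; pixel columns grow to the right and rows downward; lengths in m; the calibration is good to about 2 mm. A picture is of the moment at which its call begins: read the wrist's pose just before it. There is no depth.
- order.close_job(): hands the job in, once; it reports no verdict.
The state is a dict: "clock": time; "joint_pos": joint angles; "qvel": joint speeds; "tau": joint torques, N m; "tool_pos": TCP position; "orientation": TCP orientation; "force": force on the tool from outside, world axes, zero at the start; "moment": the same for the moment, N m; "opening": finger opening in m.
Only numpy, scipy, OpenCV 4.12 (cv2) and the standard library are available. Lean on these libraries where they do the work, as an engineer would, in place of code of your own. Each camera call takes 0.05 s, during which the arm holds its last target. There are 200 camera calls.

## Working session

There is one attempt and no reset: what is moved stays moved. The work goes in short steps, Python scripts to look and compute and a tool call to move; the robot and the scene stay as the last step left them, time stands still between calls to the robot, and variables do not carry over. Pictures are saved under pics/ and viewed, about 8 in all and at most 12, crops included, and the job is handed in when it is done.

Besides the shell and the picture viewer there is one more tool, called as name([rows], argument=value, ...), one row to a line, values as JSON. jog_arm: Moves the arm, as the interface text tells. Its arguments: {"type":"object","properties":{"motion":{"type":"array"}},"required":["motion"]}

```bash
mkdir -p pics; cat > h.py <<'E'
import numpy as np, cv2
from plant import ctrl, cams, order
def snap(n,f):
    s=cams.snapshot(n); cv2.imwrite('pics/'+f,s['img'][:,:,::-1]); 
    np.savez('pics/'+f[:-4]+'.npz',**s); return s
def ray(s,uv,z,T=None):
    T=s['cam_to_world'] if T is None else T
    d=T[:3,:3]@np.linalg.inv(s['K'])@np.array([uv[0],uv[1],1.]); o=T[:3,3]
    return o+d*(z-o[2])/d[2]
def proj(s,p,T=None):
    T=s['cam_to_world'] if T is None else T
    q=s['K']@(np.linalg.inv(T)@np.r_[p,1])[:3]; return q[:2]/q[2]
E
python3 - <<'E'
from h import *
o=ctrl.get_obs(); print(o)
a=snap('top','top0.png'); b=snap('scene','sc0.png')
for s in(a,b): print(np.round(s['K'],1).tolist(),np.round(s['cam_to_world'],3).tolist())
E
```

```text
{'clock': 0.0, 'joint_pos': array([-4.74331359e+01,  2.05912057e+01,  6.34206518e-01, -2.01072568e-02,
       -7.01359342e+01, -1.65086042e+01]), 'qvel': array([-0.01187334, -0.07555084,  0.01999525,  0.09791811, -0.00150541,
        0.04204631]), 'tau': array([-1.24684384e-04, -5.82724643e+01,  2.93055296e+01,  6.99744165e+00,
        6.64417574e-03, -1.48662589e-04]), 'tool_pos': array([ 0.29631367, -0.60597666,  0.24442858]), 'orientation': array([ 1.79905526e+02, -8.28749631e-03, -1.53948581e+02]), 'force': array([ 0.96038707,  0.48248781, -0.13643106]), 'moment': array([ 0.03104045, -0.03422039,  0.04299043]), 'opening': 0.08739513685929676}
[[480.5, 0.0, 284.1], [0.0, 480.5, 212.8], [0.0, 0.0, 1.0]] [[-0.008, -0.986, 0.167, 0.387], [-0.999, 0.013, 0.03, 0.044], [-0.032, -0.167, -0.985, 1.136], [0.0, 0.0, 0.0, 1.0]]
[[429.1, 0.0, 280.4], [0.0, 429.1, 208.7], [0.0, 0.0, 1.0]] [[-0.141, 0.853, -0.503, 1.118], [0.99, 0.116, -0.082, 0.159], [-0.012, -0.51, -0.86, 1.088], [0.0, 0.0, 0.0, 1.0]]
```

View pics/top0.png

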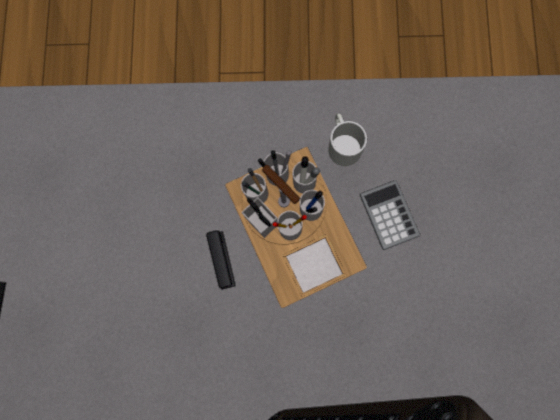

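View pics/sc0.png

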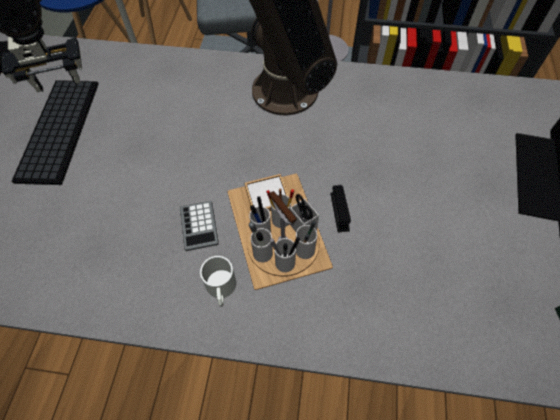

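Top view: the tray is at about (315,265), the handle at about (280,184), and the scissors cup at about (262,217), so a turn anticlockwise is needed. Scene view: the handle is at about (283,208), with the caddy clear of the arm. I'll measure next.

```bash
python3 - <<'E'
from h import *
def ld(f): return dict(np.load('pics/'+f+'.npz'))
a,b=ld('top0'),ld('sc0')
def comp(m,seed):
    n,l,st,c=cv2.connectedComponentsWithStats(m.astype(np.uint8)); 
    k=max(range(1,n),key=lambda i:st[i,4] if (st[i,0]<=seed[0]<=st[i,0]+st[i,2] and st[i,1]<=seed[1]<=st[i,1]+st[i,3]) else 0)
    return (l==k)
def masks(s,seed,box):
    hsv=cv2.cvtColor(s['img'],cv2.COLOR_RGB2HSV); H,S,V=[hsv[...,i].astype(int) for i in range(3)]
    x0,y0,x1,y1=box; roi=np.zeros(H.shape,bool); roi[y0:y1,x0:x1]=1
    bam=roi&(S>60)&(V>110)&(H>8)&(H<28)
    bro=roi&(S>90)&(V>25)&(V<115)&(H<14)
    return bam,bro
for n,s,box in(('top',a,(215,130,380,320)),('sc',b,(215,160,340,300))):
    bam,bro=masks(s,None,box)
    cnts,_=cv2.findContours(bam.astype(np.uint8),cv2.RETR_EXTERNAL,cv2.CHAIN_APPROX_NONE)
    hull=cv2.convexHull(np.vstack([c for c in cnts if len(c)>40]))
    q=cv2.approxPolyN(hull.astype(np.float32),4)[0] 
    P=np.array([ray(s,p,.015)[:2] for p in q]); print(n,'board',q.tolist(),P.round(4).tolist(),[round(float(np.linalg.norm(P[i]-P[i-1])),4) for i in range(4)])
    k,l,st,c=cv2.connectedComponentsWithStats(bro.astype(np.uint8)); i=1+np.argmax(st[1:,4])
    pts=np.argwhere(l==i)[:,::-1].astype(np.float32); r=cv2.minAreaRect(pts); bp=cv2.boxPoints(r)
    print('handle',st[i],r); W=np.array([ray(s,p,.215)[:2] for p in pts]); c=W.mean(0); 
    rw=cv2.minAreaRect((W*1000).astype(np.float32)); print(c,rw, 'pca',np.degrees(np.arctan2(*np.linalg.svd(W-c,full_matrices=False)[2][0][::-1])))
    vis=s['img'][:,:,::-1].copy(); vis[l==i]=(0,255,0); cv2.polylines(vis,[q.astype(np.int32)],1,(0,0,255))
    x0,y0,x1,y1=box; cv2.imwrite(f'pics/v_{n}.png',cv2.resize(vis[y0:y1,x0:x1],None,fx=3,fy=3))
u,v=[cv2.imread(f'pics/v_{n}.png') for n in('top','sc')]
h=570; u=u[:h];v=cv2.copyMakeBorder(v,0,h-v.shape[0],0,0,cv2.BORDER_CONSTANT) if v.shape[0]<h else v[:h]
m=np.hstack([u,v]); print(m.shape); cv2.imwrite('pics/both.png',cv2.resize(m,(798,int(m.shape[0]*798/m.shape[1]))))
E
```

```text
top board [[280.9285583496094, 308.6054382324219], [223.86256408691406, 183.60369873046875], [306.3516540527344, 145.7032928466797], [367.25, 267.5]] [[0.3547, 0.0874], [0.6501, 0.2226], [0.7411, 0.0233], [0.4465, -0.1127]] [0.2201, 0.3248, 0.2191, 0.3244]
handle [262 165  38  38 375] ((280.0000305175781, 183.50001525878906), (48.790367126464844, 9.192388534545898), 45.0)
[0.60226383 0.08007424] ((601.9661865234375, 80.2656478881836), (97.70957946777344, 18.222082138061523), 43.64345932006836) pca -137.5101119207471
sc board [[333.1286926269531, 267.53466796875], [253.8363494873047, 290.1896057128906], [225.47708129882812, 186.8807373046875], [295.385986328125, 169.40350341796875]] [[0.6535, 0.2228], [0.7452, 0.0228], [0.4376, -0.1174], [0.3457, 0.0825]] [0.3382, 0.2201, 0.3381, 0.22]
handle [268 190  28  32 252] ((281.6698303222656, 206.40565490722656), (37.491634368896484, 13.015231132507324), 60.945396423339844)
[0.59905141 0.07795238] ((600.4248657226562, 77.05223083496094), (98.05461883544922, 32.349151611328125), 33.02325439453125) pca 42.30247606536367
(570, 870, 3)
```

View pics/both.png

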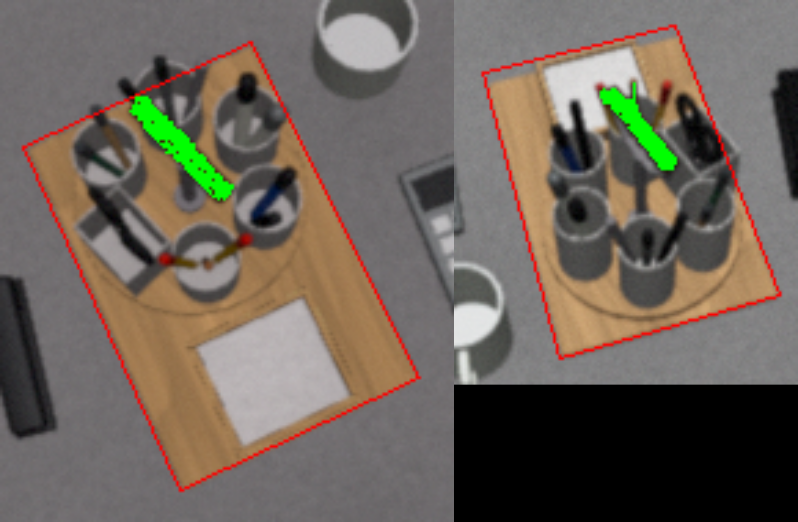

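Board fit is good (325 x 220 mm). The axis is at about (0.601, 0.080), the tidy's x at 24.7°, the grip at 42.5° and the scissors at about 132.5°, so the caddy needs about +72°. I'll move above the handle first.

jog_arm([
  {"offset": [-10,8,-20],"roll": 0,"hand": 87},
  {"offset": [-30,25,-40],"roll": -0.02,"hand": 87},
  {"offset": [-60,50,-55],"roll": -0.04,"hand": 87},
  {"offset": [-90,75,-60],"roll": -0.06,"hand": 87},
  {"offset": [-120,101,-60],"roll": -0.08,"hand": 87},
  {"offset": [-150,126,-60],"roll": -0.1,"hand": 87},
  {"offset": [-180,151,-60],"roll": -0.12,"hand": 87},
  {"offset": [-212,178,-60],"roll": -0.14,"hand": 87},
  {"offset": [-244,204,-60],"roll": -0.16,"hand": 87},
  {"offset": [-276,231,-60],"roll": -0.18,"hand": 87},
  {"offset": [-308,258,-60],"roll": -0.2,"hand": 87},
  {"offset": [-340,285,-60],"roll": -0.22,"hand": 87},
  {"offset": [-372,312,-60],"roll": -0.24,"hand": 87},
  {"offset": [-404,339,-60],"roll": -0.25,"hand": 87},
  {"offset": [-436,366,-60],"roll": -0.26,"hand": 87},
  {"offset": [-468,392,-60],"roll": -0.27,"hand": 87},
  {"offset": [-500,419,-60],"roll": -0.28,"hand": 87},
  {"offset": [-525,440,-60],"roll": -0.288,"hand": 87},
  {"offset": [-550,461,-60],"roll": -0.288,"hand": 87},
  {"offset": [-575,482,-60],"roll": -0.288,"hand": 87},
])

```text
clock: 1.77
tool_pos: [0.6015, 0.0811, 0.305]
orientation: [180.0, -0.0, -137.4]
force: [0.8, -0.5, -0.2]
opening: 0.0869
```

jog_arm([
  {"offset": [0,0,0],"roll": 0,"hand": 87},
  {"offset": [0,0,0],"roll": 0,"hand": 87},
  {"offset": [0,0,0],"roll": 0,"hand": 87},
  {"offset": [0,0,0],"roll": 0,"hand": 87},
])

```text
clock: 2.1
tool_pos: [0.6009, 0.0786, 0.3053]
orientation: [180.0, -0.0, -137.5]
force: [0.9, -1.0, 0.9]
opening: 0.0871
```

```bash
cat >> h.py <<'E'
from scipy.spatial.transform import Rotation as Ro
def wrist(f):
    o=ctrl.get_obs(); s=snap('wrist',f); T=np.eye(4); T[:3,:3]=Ro.from_euler('xyz',o['orientation'],degrees=True).as_matrix(); T[:3,3]=o['tool_pos']
    return o,s,T@s['T_tool_cam']
E
python3 - <<'E'
from h import *
o,s,T=wrist('w1.png'); print(o['clock'],o['tool_pos'],o['orientation'],o['joint_pos'],o['force']); print(T.round(3).tolist(), s['K'].round(1).tolist()); np.save('pics/w1T.npy',T)
for p in ([.601,.0795,.215],[.601+.048*np.cos(np.radians(42.5)),.0795+.048*np.sin(np.radians(42.5)),.215],[.601-.048*np.cos(np.radians(42.5)),.0795-.048*np.sin(np.radians(42.5)),.215]): print(proj(s,p,T))
E
```

```text
2.1 [0.60092243 0.07855137 0.30528985] [ 1.79991825e+02 -1.85809259e-02 -1.37470142e+02] [ 2.58961868e+01  1.22643712e+01 -3.00992848e+00 -2.60617149e-03
 -7.47458439e+01 -7.33656442e+01] [ 0.8567188  -1.00394492  0.93070818]
[[-0.675, 0.714, 0.186, 0.552], [0.737, 0.654, 0.168, 0.034], [-0.002, 0.25, -0.968, 0.443], [0.0, 0.0, 0.0, 1.0]] [[364.9, 0.0, 280.6], [0.0, 364.9, 213.0], [0.0, 0.0, 1.0]]
[282.48677445 224.84151357]
[282.41884065 292.16280647]
[282.56194011 150.35355242]
```

View pics/w1.png

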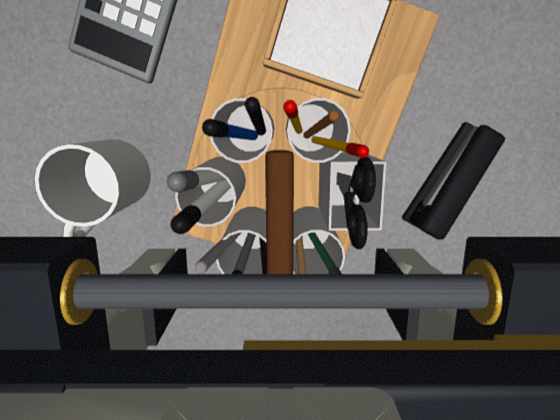

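Wrist view: the grip runs vertically at column ~280 with its near end at row ~151 (predicted 282.5 and 150). The scissors cup is at right, (355,195), and both finger paths are clear. I'll refine the grip's line, then descend.

```bash
python3 - <<'E'
from h import *
s=dict(np.load('pics/w1.npz')); T=np.load('pics/w1T.npy')
hsv=cv2.cvtColor(s['img'],cv2.COLOR_RGB2HSV); H,S,V=[hsv[...,i].astype(int) for i in range(3)]
m=(S>90)&(V<125)&(H<16); m[:, :255]=0; m[:,310:]=0; m[:153]=0; m[268:]=0
L=[];
for r in range(156,266,3):
    c=np.where(m[r])[0]
    if len(c): L.append(((c.min()+c.max())/2,r,c.max()-c.min()+1))
L=np.array(L); print(L[::6])
P=np.array([ray(s,l[:2],.217,T)[:2] for l in L]); c=P.mean(0); d=np.linalg.svd(P-c)[2][0]; d*=np.sign(d[0])
print(c,np.degrees(np.arctan2(d[1],d[0])), 'perp offset of TCP target', np.cross(d,np.array([.601,.0795])-c), 'of TCP',np.cross(d,np.array([.60092,.07855])-c))
E
```

```text
[[279.5 156.   28. ]
 [279.5 174.   28. ]
 [279.  192.   27. ]
 [279.  210.   27. ]
 [279.5 228.   26. ]
 [281.5 246.   30. ]
 [283.5 264.   34. ]]
[0.59467013 0.07162299] 44.29830051916531 perp offset of TCP target 0.0012169362313315885 of TCP 0.0005928799788716228<stdin>:11: DeprecationWarning: Arrays of 2-dimensional vectors are deprecated. Use arrays of 3-dimensional vectors instead. (deprecated in NumPy 2.0)
```

jog_arm([
  {"offset": [0,0,15],"roll": 0,"hand": 70},
  {"offset": [0,0,30],"roll": 0,"hand": 60},
  {"offset": [0,0,45],"roll": 0,"hand": 60},
  {"offset": [0,0,60],"roll": 0,"hand": 60},
  {"offset": [0,0,70],"roll": 0,"hand": 60},
  {"offset": [0,0,80],"roll": 0,"hand": 60},
  {"offset": [0,0,86],"roll": 0,"hand": 60},
  {"offset": [0,0,91],"roll": 0,"hand": 60},
  {"offset": [0,0,91],"roll": 0,"hand": 60},
  {"offset": [0,0,91],"roll": 0,"hand": 40},
  {"offset": [0,0,91],"roll": 0,"hand": 32},
  {"offset": [0,0,91],"roll": 0,"hand": 26},
  {"offset": [0,0,91],"roll": 0,"hand": 22},
  {"offset": [0,0,91],"roll": 0,"hand": 18},
  {"offset": [0,0,91],"roll": 0,"hand": 10},
  {"offset": [0,0,91],"roll": 0,"hand": 0},
  {"offset": [0,0,91],"roll": 0,"hand": 0},
  {"offset": [0,0,91],"roll": 0,"hand": 0},
  {"offset": [0,0,91],"roll": 0,"hand": 0},
  {"offset": [0,0,91],"roll": 0,"hand": 0},
])

```text
clock: 3.82
tool_pos: [0.602, 0.0785, 0.2145]
orientation: [-179.9, 0.0, -137.4]
force: [3.4, -3.8, -1.6]
opening: 0.017
```

jog_arm([
  {"offset": [0,0,0],"roll": 0,"hand": 0},
  {"offset": [0,0,0],"roll": 0,"hand": 0},
  {"offset": [0,0,0],"roll": 0,"hand": 0},
  {"offset": [0,0,0],"roll": 0,"hand": 0},
  {"offset": [0,0,0],"roll": 0,"hand": 0},
  {"offset": [0,0,0],"roll": 0,"hand": 0},
])

```text
clock: 4.32
tool_pos: [0.602, 0.0785, 0.2146]
orientation: [-179.9, 0.0, -137.4]
force: [3.6, -4.6, -1.1]
opening: 0.0172
```

```bash
python3 - <<'E'
from h import *
o=ctrl.get_obs(); print({k:np.round(v,4) for k,v in o.items()})
o,s,T=wrist('w2.png'); np.save('pics/w2T.npy',T)
t=snap('top','top2.png')
E
```

```text
{'clock': np.float64(4.3167), 'joint_pos': array([ 25.8923,  15.407 , -10.8697,   0.087 , -63.6857, -73.3784]), 'qvel': array([ 0.008 , -0.064 , -0.1141, -0.1251,  0.0306, -0.0319]), 'tau': array([ 2.60180e+00, -5.06406e+01,  2.75822e+01,  5.17070e+00,
       -6.25500e-01, -3.40000e-02]), 'tool_pos': array([0.602 , 0.0785, 0.2146]), 'orientation': array([-1.799145e+02,  1.370000e-02, -1.374475e+02]), 'force': array([ 3.5689, -4.6145, -1.1262]), 'moment': array([-1.3511, -1.2539,  0.0371]), 'opening': np.float64(0.0172)}
```

View pics/w2.png

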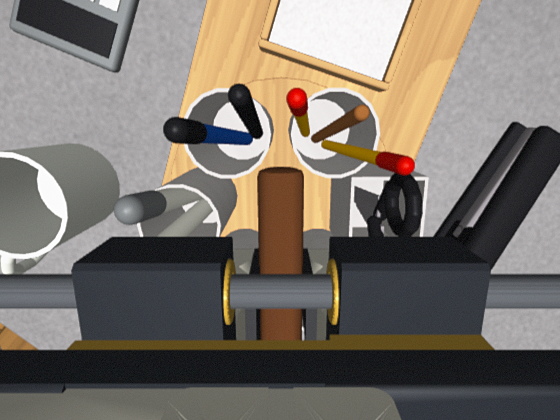

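Gripped: opening 17 mm on the 18 mm grip, side force about 6 N. Turning slowly, in stages.

jog_arm([
  {"offset": [0,0,0],"roll": -0.005,"hand": 0},
  {"offset": [0,0,0],"roll": -0.015,"hand": 0},
  {"offset": [0,0,0],"roll": -0.03,"hand": 0},
  {"offset": [0,0,0],"roll": -0.05,"hand": 0},
  {"offset": [0,0,0],"roll": -0.07,"hand": 0},
  {"offset": [0,0,0],"roll": -0.09,"hand": 0},
  {"offset": [0,0,0],"roll": -0.11,"hand": 0},
  {"offset": [0,0,0],"roll": -0.13,"hand": 0},
  {"offset": [0,0,0],"roll": -0.15,"hand": 0},
  {"offset": [0,0,0],"roll": -0.17,"hand": 0},
  {"offset": [0,0,0],"roll": -0.19,"hand": 0},
  {"offset": [0,0,0],"roll": -0.21,"hand": 0},
  {"offset": [0,0,0],"roll": -0.23,"hand": 0},
  {"offset": [0,0,0],"roll": -0.25,"hand": 0},
  {"offset": [0,0,0],"roll": -0.27,"hand": 0},
  {"offset": [0,0,0],"roll": -0.29,"hand": 0},
  {"offset": [0,0,0],"roll": -0.31,"hand": 0},
  {"offset": [0,0,0],"roll": -0.33,"hand": 0},
  {"offset": [0,0,0],"roll": -0.345,"hand": 0},
  {"offset": [0,0,0],"roll": -0.35,"hand": 0},
])

```text
clock: 6.08
tool_pos: [0.6018, 0.0787, 0.2146]
orientation: [-179.9, -0.0, -117.3]
force: [3.5, -4.5, -0.2]
opening: 0.0173
```

jog_arm([
  {"offset": [0,0,0],"roll": -0.005,"hand": 0},
  {"offset": [0,0,0],"roll": -0.015,"hand": 0},
  {"offset": [0,0,0],"roll": -0.03,"hand": 0},
  {"offset": [0,0,0],"roll": -0.05,"hand": 0},
  {"offset": [0,0,0],"roll": -0.075,"hand": 0},
  {"offset": [0,0,0],"roll": -0.1,"hand": 0},
  {"offset": [0,0,0],"roll": -0.125,"hand": 0},
  {"offset": [0,0,0],"roll": -0.15,"hand": 0},
  {"offset": [0,0,0],"roll": -0.175,"hand": 0},
  {"offset": [0,0,0],"roll": -0.2,"hand": 0},
  {"offset": [0,0,0],"roll": -0.225,"hand": 0},
  {"offset": [0,0,0],"roll": -0.25,"hand": 0},
  {"offset": [0,0,0],"roll": -0.275,"hand": 0},
  {"offset": [0,0,0],"roll": -0.3,"hand": 0},
  {"offset": [0,0,0],"roll": -0.325,"hand": 0},
  {"offset": [0,0,0],"roll": -0.35,"hand": 0},
  {"offset": [0,0,0],"roll": -0.37,"hand": 0},
  {"offset": [0,0,0],"roll": -0.385,"hand": 0},
  {"offset": [0,0,0],"roll": -0.395,"hand": 0},
  {"offset": [0,0,0],"roll": -0.4,"hand": 0},
])

```text
clock: 7.75
tool_pos: [0.6014, 0.0788, 0.2145]
orientation: [-180.0, -0.0, -94.4]
force: [3.3, -4.2, 0.6]
opening: 0.017
```

jog_arm([
  {"offset": [0,0,0],"roll": -0.005,"hand": 0},
  {"offset": [0,0,0],"roll": -0.015,"hand": 0},
  {"offset": [0,0,0],"roll": -0.03,"hand": 0},
  {"offset": [0,0,0],"roll": -0.05,"hand": 0},
  {"offset": [0,0,0],"roll": -0.075,"hand": 0},
  {"offset": [0,0,0],"roll": -0.1,"hand": 0},
  {"offset": [0,0,0],"roll": -0.125,"hand": 0},
  {"offset": [0,0,0],"roll": -0.15,"hand": 0},
  {"offset": [0,0,0],"roll": -0.175,"hand": 0},
  {"offset": [0,0,0],"roll": -0.2,"hand": 0},
  {"offset": [0,0,0],"roll": -0.225,"hand": 0},
  {"offset": [0,0,0],"roll": -0.25,"hand": 0},
  {"offset": [0,0,0],"roll": -0.275,"hand": 0},
  {"offset": [0,0,0],"roll": -0.3,"hand": 0},
  {"offset": [0,0,0],"roll": -0.325,"hand": 0},
  {"offset": [0,0,0],"roll": -0.35,"hand": 0},
  {"offset": [0,0,0],"roll": -0.37,"hand": 0},
  {"offset": [0,0,0],"roll": -0.385,"hand": 0},
  {"offset": [0,0,0],"roll": -0.395,"hand": 0},
  {"offset": [0,0,0],"roll": -0.4,"hand": 0},
])

```text
clock: 9.42
tool_pos: [0.6012, 0.0787, 0.2146]
orientation: [180.0, -0.0, -71.5]
force: [0.7, -5.0, 1.6]
opening: 0.0172
```

jog_arm([
  {"offset": [0,0,0],"roll": -0.01,"hand": 0},
  {"offset": [0,0,0],"roll": -0.025,"hand": 0},
  {"offset": [0,0,0],"roll": -0.045,"hand": 0},
  {"offset": [0,0,0],"roll": -0.065,"hand": 0},
  {"offset": [0,0,0],"roll": -0.085,"hand": 0},
  {"offset": [0,0,0],"roll": -0.1,"hand": 0},
  {"offset": [0,0,0],"roll": -0.11,"hand": 0},
  {"offset": [0,0,0],"roll": -0.11,"hand": 0},
  {"offset": [0,0,0],"roll": -0.11,"hand": 0},
  {"offset": [0,0,0],"roll": -0.11,"hand": 0},
])

```text
clock: 10.25
tool_pos: [0.601, 0.0787, 0.2145]
orientation: [180.0, -0.0, -65.2]
force: [0.3, -4.6, 1.6]
opening: 0.017
```

```bash
python3 - <<'E'
from h import *
o,s,T=wrist('w3.png'); np.save('pics/w3T.npy',T); print({k:np.round(o[k],3) for k in('clock','tool_pos','orientation','force','moment','opening','joint_pos')})
t=snap('top','top3.png'); b=snap('scene','sc3.png')
ims=[cv2.resize(s['img'],(400,300)),cv2.resize(b['img'][150:300,205:405],(400,300))]
cv2.imwrite('pics/m3.png',np.vstack([np.hstack(ims)[:,:,::-1]]))
E
```

```text
{'clock': np.float64(10.25), 'tool_pos': array([0.601, 0.079, 0.215]), 'orientation': array([ 1.79954e+02, -3.00000e-02, -6.51960e+01]), 'force': array([ 0.281, -4.584,  1.585]), 'moment': array([-1.802, -0.123,  0.101]), 'opening': np.float64(0.017), 'joint_pos': array([ 2.5921e+01,  1.5374e+01, -1.0896e+01,  3.2000e-02, -6.3776e+01,
       -1.1310e+00])}
```

View pics/w3.png

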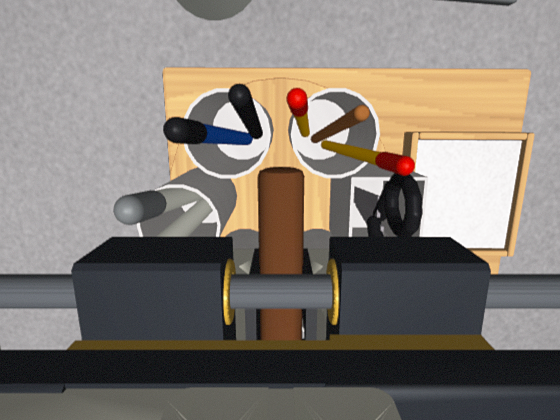

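View pics/m3.png

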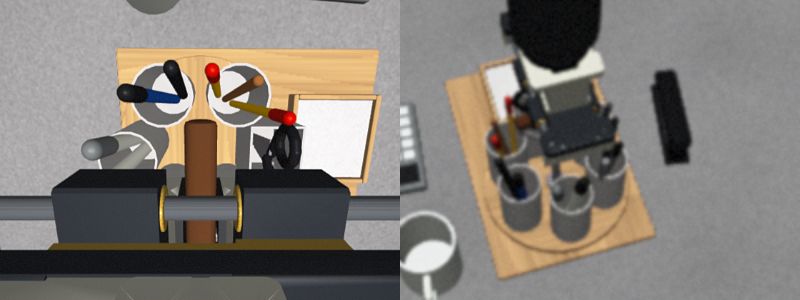

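Wrist view: the board's long edge is level at row ~69. The scissors cup's side edge, (350–427, 178), is parallel to it, and the cup points at the tray at (465,195). I'll check the angles numerically.

```bash
python3 - <<'E'
from h import *
s=dict(np.load('pics/w3.npz')); T=np.load('pics/w3T.npy'); g=cv2.cvtColor(s['img'],cv2.COLOR_RGB2GRAY).astype(float)
hsv=cv2.cvtColor(s['img'],cv2.COLOR_RGB2HSV).astype(float)
def edge(ch,pos,lo,hi,vert,z,name):
    L=[]
    for p in pos:
        l=ch[lo:hi,p] if vert else ch[p,lo:hi]
        d=np.abs(np.diff(cv2.GaussianBlur(l.reshape(-1,1),(1,5),1).ravel())); i=d.argmax()
        k=np.arange(max(0,i-2),min(len(d),i+3)); e=lo+.5+(d[k]*k).sum()/d[k].sum()
        L.append((p,e) if vert else (e,p))
    P=np.array([ray(s,q,z,T)[:2] for q in L]); x=P-np.median(P,0)
    q=cv2.fitLine(P.astype(np.float32),cv2.DIST_HUBER,0,1e-4,1e-4).ravel(); a=np.degrees(np.arctan2(q[1],q[0]))%180
    print(name,round(a,2),q[2:], 'px',np.round(L[0],1),np.round(L[-1],1)); return a,q
S=hsv[...,1]
edge(S,range(175,520,5),55,85,True,.015,'board long edge')
edge(g,range(358,420,4),168,186,True,.128,'cup side')
edge(g,range(425,515,4),125,146,True,.033,'paper edge')
edge(S,range(180,226,3),245,272,False,.215,'handle L'); edge(S,range(180,226,3),290,312,False,.215,'handle R')
s2=dict(np.load('pics/w2.npz'));T2=np.load('pics/w2T.npy'); s,T=s2,T2; g=cv2.cvtColor(s['img'],cv2.COLOR_RGB2GRAY).astype(float)
edge(g,range(358,420,4),168,186,True,.128,'cup side before')
E
```

```text
board long edge 24.5 [ 0.60212445 -0.04248398] px [175.   66.7] [515.   68.4]
cup side 26.55 [0.55106544 0.01925385] px [358.  170.6] [418.  173.4]
paper edge 24.62 [ 0.46725363 -0.03747682] px [425.  139.7] [513.  140.4]
handle L 114.49 [0.6247757  0.05015792] px [257.6 180. ] [258.7 225. ]
handle R 114.91 [0.6080662  0.04494413] px [303.6 180. ] [303. 225.]
cup side before 130.79 [0.5355771  0.10443243] px [358.  170.5] [418.  180.3]
```

```bash
python3 - <<'E'
from h import *
o=ctrl.get_obs(); print(o['clock'],o['qvel'].round(3),o['orientation'].round(2),o['force'].round(1),o['opening'])
s=dict(np.load('pics/w3.npz')); T=np.load('pics/w3T.npy'); g=s['img'].min(2)
# outer side edge of the cup rim: first bright rim pixel going down
L=[(c,172+int(np.argmax(g[172:188,c]>215))) for c in range(352,384,3)]+[(c,172+int(np.argmax(g[172:188,c]>215))) for c in range(414,426,3)]
P=np.array([ray(s,q,.128,T)[:2] for q in L],np.float32); q=cv2.fitLine(P,cv2.DIST_HUBER,0,1e-4,1e-4).ravel()
print([int(l[1]) for l in L],np.degrees(np.arctan2(q[1],q[0]))%180)
E
```

```text
10.4 [-0.029  0.039 -0.016 -0.025 -0.017 -0.05 ] [ 1.7996e+02 -3.0000e-02 -6.5200e+01] [ 1.1 -3.9  3.1] 0.017057433449276054
[172, 172, 178, 178, 178, 178, 178, 178, 178, 178, 178, 172, 172, 172, 172] 29.559868
```

The rim edge stays at row 178 over columns 358–382, level like the board edge. The rows reading 172 are failed detections, so the 29.6° fit is not valid. The arm is still and gripping, so I'll hand in.

```bash
python3 -c "
from h import *
print(order.close_job())"
```

```text
the job is handed in; nothing more can be done
None
```

I gripped the caddy by its handle and turned it about 72° anticlockwise, at no more than about 0.3 rad/s. The scissors cup now faces the middle of the memo tray, and I handed the job in at about 10.4 s with the handle still held.

**Last checks:**
- **Alignment:** the handle measures 114.7°, so the cup's axis is at 24.7°. The board measures 24.5° to 24.7° and the paper edge 24.6°, so the cup is square to within about 0.3°.
- **Grip:** the opening is 17 mm on the 18 mm grip, with about 4–5 N of side force. The arm was at rest.
- **Other things on the desk:** the arm went near none of them. I made no separate measurement of the mug, stapler or calculator afterwards.

**Check that disagreed:** two automatic line fits to the cup's own rim gave 26.6° and 29.6°, both from misdetected pixels. The rim pixels that were found correctly lie level, parallel to the board edge, and the picture agrees.

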